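# Hold the sprung lid at the set pointer

### The arm

A 6-joint arm with a two-finger parallel gripper is mounted at the origin on a cart in front of the work surface, level with it; the furniture and walls round the work are solid. World frame = base frame: x ahead of the robot, y to its left, z up, the work surface at z = 0. Lengths are in m, angles in rad, forces in N, time in s.
With the tool pointing down it reaches from about 0.3 to 0.85 m from the base axis. Payload 4.2 kg.
Tool frame: the origin (TCP) lies at the very end of the fingers, on their centre line; the grasp point (between the pads) lies 19 mm behind it; z points along the fingers, y is the direction in which the jaws open and shut (so a half turn about z gives the same grasp; the last joint's range is limited). The gripper opens to 91 mm and grips with 3 to 60 N. Pads are 32 mm wide; open, the fingers measure 118 mm over their backs; the gripper's body (76 mm by 178 mm) begins 60 mm behind the grasp point.
Start: joints at [1.13, 0.32, 1.565, -0, 1.257, -0.02], TCP at [0.235, 0.525, 0.214] pointing down, gripper open.
Joint ranges: [-3.11, 3.11], [-0.84, 2.01], [0.21, 2.61], [-1.34, 4.49], [0.05, 2.63], [-2.56, 2.56]. Speed limits (rad/s): [2.57, 2.57, 3.14, 3.14, 3.14, 3.14].

### API

Orientations are given as [roll, pitch, yaw] about the fixed x, y, z axes, in that order (R = Rz(yaw) Ry(pitch) Rx(roll)).
In Python, from station import robot, imaging gives the robot as it stands. The module is installed in compiled form; this text tells all that it offers.
- The arm moves only by the tool jog_arm, never from a script. Its argument "plan" is a list that holds one entry, the list of rows, each a list of 5 numbers: the finger opening in cm, from 0 to 9.12, then the shift along the tool's x, y, z in cm, then the turn about the tool's z in degrees. In form: [[[jaw, x, y, z, spin], ...]]. A call has 1 to 8 rows; each row is the pose to reach, as a shift and turn from the pose commanded when the call began, along the tool's axes at that moment; what a row does not reach only later rows make up. A row lasts 1/10 s, in which the tool goes at most 50 mm and 8.59 degrees, less where a joint would pass 70% of its speed; a pose out of reach is approached as far as the arm can. A call with a gripper value outside its range is refused whole. The fingers move at their own pace and stop on an object; "grip_force" is the grip in N (left out, the last holds). Time passes only in rows, so rows that repeat a pose let the fingers close. It gives the time, the measured TCP pose, the force and the opening at its end, in the units of the state.
- robot.read_state(): the state, without advancing time (a new reading comes with each control period).
- imaging.read_camera(name): name is "side" or "top"; returns the picture (384x512x3 uint8, red, green, blue); there is no depth.
- imaging.calibration(name): a dict with "fx", "fy", "cx", "cy" (pixels), "rvec" (rotation vector, rad) and "tvec" (3), from world to camera coordinates, as OpenCV has them. Camera axes: x right, y down, z forward; pixel columns grow to the right and rows downward; lengths in m; the calibration is good to about 2 mm. A picture is of the moment at which its call begins. calibration takes no time and is no camera call.
- robot.sign_off(): hands the job in, once; it reports no verdict.
Trained networks look in the newest picture that a camera, given by its name, has taken for a name from the list of things; names that differ only in an ending like _2 or _b are one class to them, and where a whole thing is asked for, a point or a joint stands for the part that bears it (a point fixed in the world has none). Each returns a list of dicts, best first, with "confidence" (0 to 1); they miss things now and then, are a little off and sometimes report something else, mostly with a low value. They report only what shows in the picture. A call takes as long as a camera call.
- imaging.find_in(camera, label): "location" ([x, y, z] in m, in world coordinates, good to about 4 mm: the middle of the surface that is visible of it).
- imaging.masks_of(camera, label): "region" (384x512 bool, what is visible of it).
The state is a dict: "clock": time; "joint_pos": joint angles; "qd": joint speeds; "joint_torque": joint torques, N m; "eef_pos": TCP position; "ee_rot": TCP orientation; "force": force on the tool from outside, world axes, zero at the start; "wrist_torque": the same for the moment, N m; "grip_width": finger opening in m.
Only numpy, scipy, OpenCV 4.12 (cv2) and the standard library are available. Lean on these libraries where they do the work, as an engineer would, in place of code of your own. Each camera call takes 0.05 s, during which the arm holds its last target. There are 200 camera calls.

### The job

Take the bare steel pin for the lid stay from the wooden rack, stand it upright and fully home in the bore of the socket block at the side of the sharpening case, and let go of it. Then lift the case's sprung lid until it is level with the red pointer and finish while still holding it there, motionless, so that I can hook on the stay (it springs shut if let go). Do not shift the red pointer, and leave the other pins and the things lying on the bench where they are.

Things in the scene. Friction and masses are not known exactly. Their poses are not given: they have to be found in the camera images.
- case: sharpening case fixed to the bench, an oblong medium-brown wooden box 180 (x) x 220 (y) x 70 mm high with 9 mm walls and a pale wooden lid. Origin: centre of its underside. Its x axis points from the front (handle side) to the back (hinge side), y to the left, z up. A dark steel socket block stands at its right (-y) side, the graduated aluminium quadrant (up to 210 mm above the bench) and the red pointer at its left (+y) side, 110 to 130 mm from the middle
- hinge (a point): middle of the lid's hinge axis, which runs along the case's y axis; it lies 85 mm behind the case's centre and 75 mm above the bench, at mid-thickness of the lid
- handle (a point): centre of the handle on the lid: a round steel bar 14 mm thick and 100 mm long (between two 12 mm posts), parallel to the hinge, near the front edge. It lies 150 mm in front of the hinge axis and 42 mm above the lid's mid-plane, so 117 mm above the bench when shut; the free gap between bar and lid is 30 mm. Axes turn with the lid: x to the hinge, y along the bar, z away from the lid
- lid (a joint): angle of the lid in rad: 0 shut, grows as the front edge rises about the hinge (stop at 1.3). A spring and its weight pull it shut at all angles, with about 0.8 N m at 0 and about 1.1 N m at 0.8 rad: 5 to 7 N at the handle. It does not stay by itself. The handle bar is smooth and round, so it can turn in a grip that keeps pointing down while the lid rises
- pointer (a joint): angle of the red pointer in rad, on the same scale and the same axis as the lid (the lid is level with the pointer when both have the same value); set between 0.4 and 0.75. A stiff friction pivot keeps it
- pointer_tip (a point): tip of the red pointer, a flat red arm 160 mm long, 4 mm thick, that turns about the hinge axis beside the left edge of the lid, 123 mm left of the case's middle
- steel_pin_mid (a point): centre, half-way up, of the bare steel pin: round, 14 mm diameter, 110 mm long, chamfered foot down, 130 g; it stands loosely in one of the three holes of the rack, its foot 12 mm above the bench and its top 122 mm above it. z along the pin
- bore_mouth (a point): centre of the mouth (upper rim, chamfered) of the round bore in the dark steel socket block at the right side of the case; 40 mm above the bench. The block is 44 x 44 mm, the bore 16.5 mm wide and 30 mm deep: a pin fully home has its foot 10 mm and its centre 65 mm (25 mm over the mouth) above the bench, and stands 80 mm proud
- rack: dark wooden rack fixed to the bench, 55 (x) x 160 (y) x 40 mm high, with three holes 16.5 mm wide, 28 mm deep, 52 mm apart along its y axis, the middle one at its centre. Origin: centre of its underside
- wood_pin_mid (a point): centre of the pale wooden pin, same size as the steel one, stands in another hole of the rack; not to be moved
- black_pin_mid (a point): centre of the black plastic pin, same size as the steel one, stands in another hole of the rack; not to be moved
- birch_slice: bystander: slice of a birch log, about 110 mm wide, 26 mm high; origin at the centre of its underside
- tape_measure: bystander: black pocket tape measure, 48 x 85 x 40 mm; origin at the centre of its underside
- masking_tape: bystander: roll of masking tape lying flat, 87 mm wide, 24 mm high; origin at the centre of its underside

How it is judged:
By the outcome, as a careful person would: the job done as asked, in the order asked, and still so for the second after the job is handed in, while the arm keeps its last pose, push and grip.
It also fails if it takes over 54 s, if anything falls off the work surface, if the arm or the gripper's body presses on something with over 40 N, if the wrist force passes 120 N, or if a joint passes its speed limit or range.

## Working session

There is one attempt and no reset: what is moved stays moved. The work goes in short steps, Python scripts to look and compute and a tool call to move; the robot and the scene stay as the last step left them, time stands still between calls to the robot, and variables do not carry over. Pictures are saved under pics/ and viewed, about 8 in all and at most 12, crops included, and the job is handed in when it is done.

Besides the shell and the picture viewer there is one more tool, called after "Call:" as a command line: name --argument value ..., lists and objects as JSON in quotes. jog_arm: Moves the arm, as the interface text tells. Its arguments: {"type":"object","properties":{"plan":{"type":"array"},"grip_force":{"type":"number"}},"required":["plan"]}

```bash
mkdir -p pics; ls; python3 - <<'E'
from station import robot, imaging
import cv2,numpy as np
s=robot.read_state()
for k,v in s.items(): print(k,np.round(v,4))
for c in("side","top"):
    im=imaging.read_camera(c); cv2.imwrite(f"pics/{c}0.png",im[:,:,::-1])
    k=imaging.calibration(c); print(c,{a:np.round(b,4).tolist() for a,b in k.items()})
    R=cv2.Rodrigues(np.array(k["rvec"]))[0]; print("cam pos",-R.T@np.array(k["tvec"]))
    for n in["case","hinge","handle","pointer","pointer_tip","steel_pin_mid","bore_mouth","rack","wood_pin_mid","black_pin_mid","birch_slice","tape_measure","masking_tape"]:
        try: print(n,[(np.round(d["location"],3).tolist(),round(d["confidence"],2)) for d in imaging.find_in(c,n)][:3])
        except Exception as e: print(n,e)
E
```

```text
pics
clock 0.0
joint_pos [ 1.1300e+00  3.2030e-01  1.5657e+00 -1.0000e-04  1.2574e+00 -2.0000e-02]
qd [ 0.0012  0.0011  0.0006  0.0004  0.0012 -0.    ]
joint_torque [-8.00000e-04 -4.12456e+01 -2.31976e+01  7.27000e-02  4.54000e-02
 -1.00000e-04]
eef_pos [0.2347 0.5244 0.2131]
ee_rot [-3.1398  0.      2.7208]
force [0.094  0.4441 0.2537]
wrist_torque [-0.0011 -0.0205  0.0495]
grip_width 0.0913
side {'fx': 497.9898, 'fy': 497.9898, 'cx': 253.517, 'cy': 195.2531, 'rvec': [1.8917, -0.4775, 0.3583], 'tvec': [-0.5554, 0.1718, 1.3204]}
cam pos [-0.09814883 -1.28844639  0.64155431]
case [([0.59, 0.079, 0.078], 0.91)]
hinge [([0.59, 0.073, 0.082], 0.69), ([0.53, -0.268, 0.081], 0.28)]
handle [([0.598, 0.11, 0.079], 0.72)]
pointer [([0.681, -0.292, 0.017], 0.36)]
pointer_tip [([0.681, -0.293, 0.018], 0.74), ([0.644, 0.25, 0.129], 0.63), ([0.591, 0.072, 0.078], 0.42)]
steel_pin_mid [([0.533, -0.321, 0.083], 0.64)]
bore_mouth [([0.59, 0.074, 0.078], 0.71), ([0.596, 0.109, 0.077], 0.46), ([0.608, -0.498, 0.03], 0.17)]
rack [([0.511, -0.291, 0.033], 0.59), ([0.597, 0.111, 0.078], 0.43)]
wood_pin_m
[... 278 characters left out ...]
3.8284, 'rvec': [2.1958, -1.8178, 0.3259], 'tvec': [-0.181, 0.5824, 1.5125]}
cam pos [ 0.0543634  -0.17361463  1.62067813]
case [([0.596, 0.13, 0.077], 0.85), ([0.522, -0.26, 0.038], 0.3)]
hinge []
handle [([0.603, 0.138, 0.08], 0.75)]
pointer [([0.664, 0.255, 0.118], 0.37)]
pointer_tip [([0.522, -0.262, 0.04], 0.24)]
steel_pin_mid [([0.537, -0.311, 0.098], 0.42)]
bore_mouth [([0.597, 0.133, 0.081], 0.78)]
rack [([0.525, -0.259, 0.04], 0.95)]
wood_pin_mid [([0.662, 0.252, 0.117], 0.5), ([0.524, -0.213, 0.097], 0.4)]
black_pin_mid [([0.521, -0.265, 0.096], 0.61)]
birch_slice [([0.465, -0.46, 0.031], 0.8)]
tape_measure [([0.615, -0.477, 0.036], 0.6)]
masking_tape [([0.69, -0.28, 0.023], 0.74)]
```

View pics/side0.png

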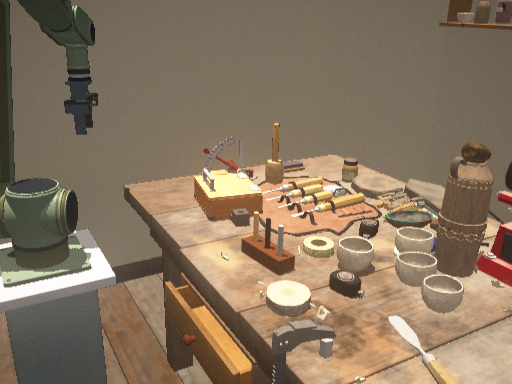

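View pics/top0.png

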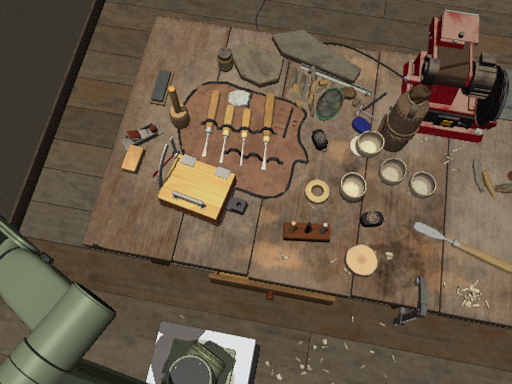

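Side view: the case is at about (228,190), the pointer at about (222,160), and the block at (239,215). The rack is at (268,252), with the pins in order wood, black, steel (rightmost, 280,238). In the top view the case is at (198,188), the block at (237,205) and the rack at (306,231). I need enlarged crops.

```bash
python3 - <<'E'
import cv2,numpy as np
t=cv2.imread("pics/top0.png");s=cv2.imread("pics/side0.png")
def cr(im,x,y,w,h): return cv2.resize(im[y:y+h,x:x+w],(400,300),interpolation=cv2.INTER_CUBIC)
a=np.hstack([cr(t,150,137,108,81),cr(t,278,212,60,45)])
b=np.hstack([cr(s,185,132,100,75),cr(s,220,200,100,75)])
cv2.imwrite("pics/crops.png",np.vstack([a,b]))
E
```

```text
(no output)
```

View pics/crops.png

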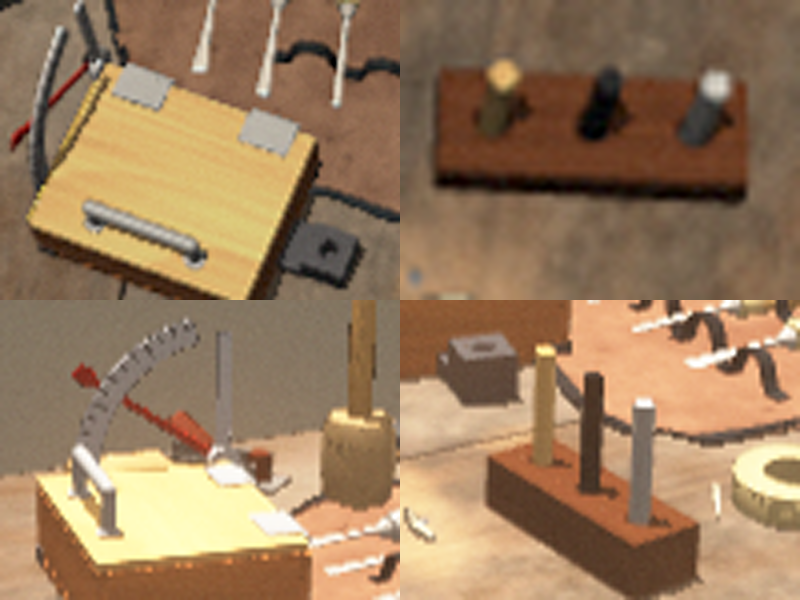

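Top-left crop: bore at (328,247), handle ends at (92,207) and (200,250), red pointer tip at (12,145). The side crops show the pointer tip at (75,372), the bore at (488,345) and the steel pin top at (645,403). I'll triangulate these points.

```bash
cat > h.py <<'E'
import cv2,numpy as np
from station import robot, imaging
from scipy.spatial.transform import Rotation as Ro
K={};P={};D={}
for c in("side","top"):
    k=imaging.calibration(c);K[c]=np.array([[k["fx"],0,k["cx"]],[0,k["fy"],k["cy"]],[0,0,1]])
    R=cv2.Rodrigues(np.array(k["rvec"]))[0];D[c]=(R,np.array(k["tvec"]));P[c]=K[c]@np.c_[R,D[c][1]]
def tri(s,t):
    X=cv2.triangulatePoints(P["side"],P["top"],np.array(s,float),np.array(t,float))[:,0];X=X[:3]/X[3]
    return X,[np.linalg.norm(proj(c,X)-p) for c,p in(("side",s),("top",t))]
def proj(c,X):
    u=P[c]@np.r_[X,1];return u[:2]/u[2]
def onz(c,p,z):
    R,t=D[c];o=-R.T@t;d=R.T@np.linalg.inv(K[c])@np.r_[p,1];return o+d*(z-o[2])/d[2]
E
python3 - <<'E'
from h import *
def pc(u,v,ox,oy,s): return (ox+(u+.5)/s-.5, oy+(v+.5)/s-.5)
A=lambda u,v:pc(u,v,150,137,400/108); B=lambda u,v:pc(u-400,v,278,212,20/3)
C=lambda u,v:pc(u,v-300,185,132,4); E=lambda u,v:pc(u-400,v-300,220,200,4)
for n,s,t,z in[("bore",E(488,346),A(328,247),.04),("pintop",E(645,403),B(716,82),.122),("wood",E(545,350),B(505,73),.122),("black",E(595,377),B(608,75),.122),
  ("hL",C(80,450),A(92,207),.124),("hR",C(108,496),A(200,248),.124),("tip",C(73,373),A(12,143),.1),
  ("lidFR",C(100,563),A(250,297),.08),("lidBR",C(311,545),A(318,138),.08),("lidFL",C(37,477),A(30,220),.08)]:
    X,e=tri(s,t);print(n,np.round(X,4),np.round(e,2),"onz",onz("side",s,z)[:2].round(4),onz("top",t,z)[:2].round(4))
print("pin foot at rack side",onz("side",E(637,520),.04))
for c in("top","side"):
  for n in("steel_pin_mid","bore_mouth","pointer_tip","handle"):
    imaging.read_camera(c)
    r=imaging.masks_of(c,n)
    for d in r[:2]:
        y,x=np.nonzero(d["region"]); print(c,n,round(d["confidence"],2),len(x),x.mean().round(1),y.mean().round(1),x.min(),x.max(),y.min(),y.max())
E
```

```text
bore [ 0.5845 -0.014   0.0375] [0.01 0.01] onz [ 0.5818 -0.0192] [ 0.5836 -0.0143]
pintop [ 0.5387 -0.3153  0.12  ] [0.52 0.44] onz [ 0.5346 -0.3193] [ 0.5394 -0.3157]
wood [ 0.5235 -0.2126  0.1208] [0.54 0.48] onz [ 0.5203 -0.2154] [ 0.5247 -0.2132]
black [ 0.5328 -0.2627  0.1186] [0.48 0.42] onz [ 0.5272 -0.2696] [ 0.5331 -0.2631]
hL [0.5534 0.1958 0.1196] [0.33 0.37] onz [0.5466 0.183 ] [0.5532 0.1944]
hR [0.5335 0.0923 0.1141] [0.82 0.85] onz [0.5186 0.0657] [0.5332 0.0898]
tip [0.5821 0.2698 0.1655] [0.81 0.94] onz [0.6717 0.4829] [0.6091 0.289 ]
lidFR [0.5056 0.0436 0.0784] [1.33 1.34] onz [0.4991 0.039 ] [0.5096 0.0421]
lidBR [0.6761 0.0137 0.0748] [0.35 0.35] onz [0.6676 0.0013] [0.6753 0.0126]
lidFL [0.542  0.2599 0.0781] [0.85 0.95] onz [0.5363 0.2538] [0.5446 0.2586]
pin foot at rack side [ 0.53164599 -0.32049154  0.04      ]
top steel_pin_mid 0.63 31 323.2 227.6 321 326 224 232
top bore_mouth 0.9 4297 197.4 187.8 154 246 138 224
top handle 0.58 3109 195.9 185.8 158 234 154 217
side steel_pin_mid 0.75 159 280.0 240.4 277 283 226 255
side bore_mouth 0.86 3317 227.6 190.9 195 263 137 226
side pointer_tip 0.46 29 216.8 157.5 204 232 149 167
side handle 0.72 1313 226.8 185.6 195 260 170 199
```

Heights agree (bore 37.5 mm, pin top 120 mm, handle about 117 mm). Case yaw is about -9.7°, rack yaw about 8.4°, and the pointer about 0.60 rad. Next I'll write a helper that converts targets to tool shifts.

```bash
cat >> h.py <<'E'
def to(target,jawdeg,full=False):
    "shift (cm) in tool axes and spin(deg) from measured pose to TCP target; jaw axis at world angle jawdeg"
    s=robot.read_state();R=Ro.from_euler("xyz",s["ee_rot"]).as_matrix()
    d=R.T@(np.array(target)-s["eef_pos"])*100
    a=np.degrees(np.arctan2(R[1,1],R[0,1]));sp=(a-jawdeg+90)%180-90
    print("t",round(s["clock"],2),"tcp",np.round(s["eef_pos"],4),"rot",np.round(s["ee_rot"],4),"F",np.round(s["force"],1),"w",round(s["grip_width"],4),"| shift",d.round(2),"spin",round(sp,1))
E
python3 -c "
from h import *
to([.538,-.316,.25],8.4)"
```

```text
t 2.2 tcp [0.2349 0.5249 0.214 ] rot [3.1415 0.     2.7208] F [-0.   1.4 -0.1] w 0.0912 | shift [-62.01 -64.37  -3.61] spin 57.5
```

Call:
jog_arm --plan '[[[7,-62,-64.4,-3.6,57.5],[7,-62,-64.4,-3.6,57.5],[7,-62,-64.4,-3.6,57.5],[7,-62,-64.4,-3.6,57.5],[7,-62,-64.4,-3.6,57.5],[7,-62,-64.4,-3.6,57.5],[7,-62,-64.4,-3.6,57.5],[7,-62,-64.4,-3.6,57.5]]]'

```text
clock: 3.0
eef_pos: [0.3706, 0.147, 0.2305]
ee_rot: [3.14, -0.0, 1.716]
force: [1.1, 0.6, 0.7]
grip_width: 0.0703
```

```bash
python3 -c "
from h import *
to([.538,-.316,.25],8.4)"
```

```text
t 3.0 tcp [0.3706 0.147  0.2305] rot [ 3.1403e+00 -3.0000e-04  1.7160e+00] F [1.1 0.6 0.7] w 0.0703 | shift [-48.23   9.87  -1.95] spin -0.1
```

Call:
jog_arm --plan '[[[7,-48.2,9.9,-1.9,0],[7,-48.2,9.9,-1.9,0],[7,-48.2,9.9,-1.9,0],[7,-48.2,9.9,-1.9,0],[7,-48.2,9.9,-1.9,0],[7,-48.2,9.9,-1.9,0],[7,-48.2,9.9,-1.9,0],[7,-48.2,9.9,-1.9,0]]]'

```text
clock: 3.8
eef_pos: [0.5073, -0.2289, 0.2456]
ee_rot: [3.141, -0.0, 1.717]
force: [2.2, 0.2, 0.7]
grip_width: 0.0704
```

```bash
python3 -c "
from h import *
to([.538,-.316,.17],8.4)"
```

```text
t 3.8 tcp [ 0.5073 -0.2289  0.2456] rot [ 3.1410e+00 -1.0000e-04  1.7166e+00] F [2.2 0.2 0.7] w 0.0704 | shift [-9.06  1.77  7.56] spin -0.0
```

Call:
jog_arm --plan '[[[7,-9,1.8,0,0],[7,-9,1.8,0,0],[7,-9,1.8,7.5,0],[7,-9,1.8,7.5,0],[7,-9,1.8,7.5,0],[7,-9,1.8,7.5,0],[7,-9,1.8,7.5,0]]]'

```text
clock: 4.5
eef_pos: [0.5391, -0.3136, 0.1727]
ee_rot: [3.138, 0.003, 1.718]
force: [0.5, -0.7, -0.8]
grip_width: 0.0697
```

```bash
python3 - <<'E'
from h import *
to([.538,-.316,.083],8.4)
L=[]
for c,x,y in(("side",250,150),("top",270,180)):
    im=imaging.read_camera(c)[:,:,::-1];L.append(cv2.resize(im[y:y+120,x-20:x+60],(400,600),interpolation=cv2.INTER_CUBIC))
tcp=robot.read_state()["eef_pos"];print([ (c,proj(c,tcp).round(1)) for c in P])
cv2.imwrite("pics/pin1.png",np.hstack(L))
E
```

```text
t 4.5 tcp [ 0.5391 -0.3136  0.1727] rot [3.1384e+00 2.6000e-03 1.7176e+00] F [ 0.5 -0.7 -0.8] w 0.0697 | shift [-0.2  -0.17  8.97] spin 0.0
[('side', array([281.9, 205.8])), ('top', array([326.5, 219.3]))]
```

View pics/pin1.png

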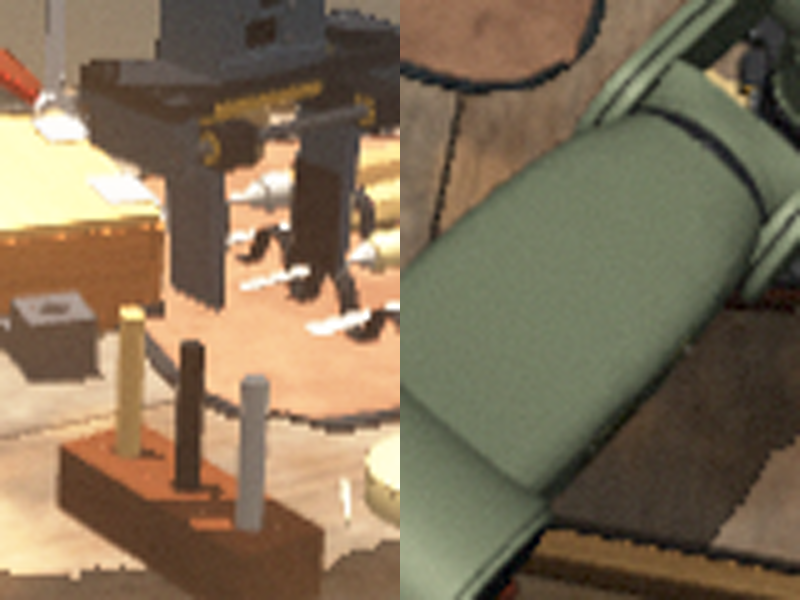

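The side view shows the jaws straddling the steel pin (top at about (255,380) in the crop), with the neighbours clear. In the top view the arm hides the pin. I'll descend.

Call:
jog_arm --plan '[[[7,-0.2,-0.15,4.5,0],[7,-0.2,-0.15,9,0],[7,-0.2,-0.15,9,0],[7,-0.2,-0.15,9,0],[0,-0.2,-0.15,9,0],[0,-0.2,-0.15,9,0],[0,-0.2,-0.15,9,0],[0,-0.2,-0.15,9,0]]]' --grip_force 25

```text
clock: 5.4
eef_pos: [0.5372, -0.3156, 0.0816]
ee_rot: [3.14, 0.001, 1.717]
force: [-0.3, -1.0, -0.6]
grip_width: 0.0407
```

```bash
python3 -c "
from h import *
to([.538,-.316,.083],8.4)"
```

```text
t 5.4 tcp [ 0.5372 -0.3156  0.0816] rot [3.1401e+00 1.1000e-03 1.7173e+00] F [-0.3 -1.  -0.6] w 0.0407 | shift [-0.05  0.08 -0.14] spin -0.0
```

Call:
jog_arm --plan '[[[0,0,0,0,0],[0,0,0,0,0],[0,0,0,0,0],[0,0,0,0,0],[0,0,0,0,0],[0,0,0,0,0],[0,0,0,0,0]]]' --grip_force 25

```text
clock: 6.1
eef_pos: [0.5367, -0.3154, 0.0804]
ee_rot: [-3.141, -0.0, 1.717]
force: [0.1, 0.7, 0.3]
grip_width: 0.0136
```

```bash
python3 -c "
from h import *
to([.538,-.316,.15],8.4)"
```

```text
t 6.1 tcp [ 0.5367 -0.3154  0.0804] rot [-3.1415e+00 -2.0000e-04  1.7173e+00] F [0.1 0.7 0.3] w 0.0136 | shift [-0.08  0.12 -6.96] spin -0.0
```

Call:
jog_arm --plan '[[[0,0,0,-2,0],[0,0,0,-6,0],[0,0,0,-10,0],[0,0,0,-13,0],[0,0,0,-13,0],[0,0,0,-13,0],[0,0,0,-13,0]]]'

```text
clock: 6.8
eef_pos: [0.5357, -0.3148, 0.2082]
ee_rot: [-3.138, -0.003, 1.717]
force: [0.2, 0.8, -1.9]
grip_width: 0.0135
```

```bash
python3 -c "
from h import *
to([.5845,-.014,.21],-9.7)"
```

```text
t 6.8 tcp [ 0.5357 -0.3148  0.2082] rot [-3.1385e+00 -2.8000e-03  1.7172e+00] F [ 0.2  0.8 -1.9] w 0.0135 | shift [29.04  9.22 -0.13] spin 18.1
```

Call:
jog_arm --plan '[[[0,29,9.2,0,18],[0,29,9.2,0,18],[0,29,9.2,0,18],[0,29,9.2,0,18],[0,29,9.2,0,18],[0,29,9.2,0,18],[0,29,9.2,0,18],[0,29,9.2,0,18]]]'

```text
clock: 7.6
eef_pos: [0.5847, -0.0136, 0.2086]
ee_rot: [-3.138, 0.001, 1.406]
force: [0.6, -0.9, -1.6]
grip_width: 0.0137
```

```bash
python3 -c "
from h import *
to([.5845,-.014,.135],-9.7)"
```

```text
t 7.6 tcp [ 0.5847 -0.0136  0.2086] rot [-3.1381e+00  7.0000e-04  1.4063e+00] F [ 0.6 -0.9 -1.6] w 0.0137 | shift [-0.04  0.01  7.36] spin 0.3
```

Call:
jog_arm --plan '[[[0,0,0,3,0],[0,0,0,6,0],[0,0,0,8.7,0],[0,0,0,8.7,0],[0,0,0,8.7,0],[0,0,0,8.7,0]]]'

```text
clock: 8.2
eef_pos: [0.5865, -0.016, 0.1249]
ee_rot: [3.139, -0.0, 1.402]
force: [-0.9, 0.5, -1.1]
grip_width: 0.0133
```

```bash
python3 - <<'E'
from h import *
to([.5845,-.014,.12],-9.7)
L=[]
for c,x,y in(("side",215,160),("top",200,165)):
    im=imaging.read_camera(c)[:,:,::-1];cv2.imwrite(f"pics/{c}_b1.png",im);L.append(cv2.resize(im[y:y+75,x:x+50],(400,600),interpolation=cv2.INTER_CUBIC))
cv2.imwrite("pics/bore1.png",np.hstack(L))
tcp=robot.read_state()["eef_pos"]
print(proj("side",tcp),proj("side",tcp-[0,0,.068]))
for d in imaging.masks_of("side","steel_pin_mid")[:2]:
    y,x=np.nonzero(d["region"]);print(d["confidence"],x.min(),x.max(),y.min(),y.max())
E
```

```text
t 8.2 tcp [ 0.5865 -0.016   0.1249] rot [ 3.1389e+00 -2.0000e-04  1.4020e+00] F [-0.9  0.5 -1.1] w 0.0133 | shift [ 0.16 -0.23  0.49] spin 0.0
[242.74834262 184.96118288] [242.46129662 205.42720017]
0.62 240 244 174 206
```

View pics/bore1.png

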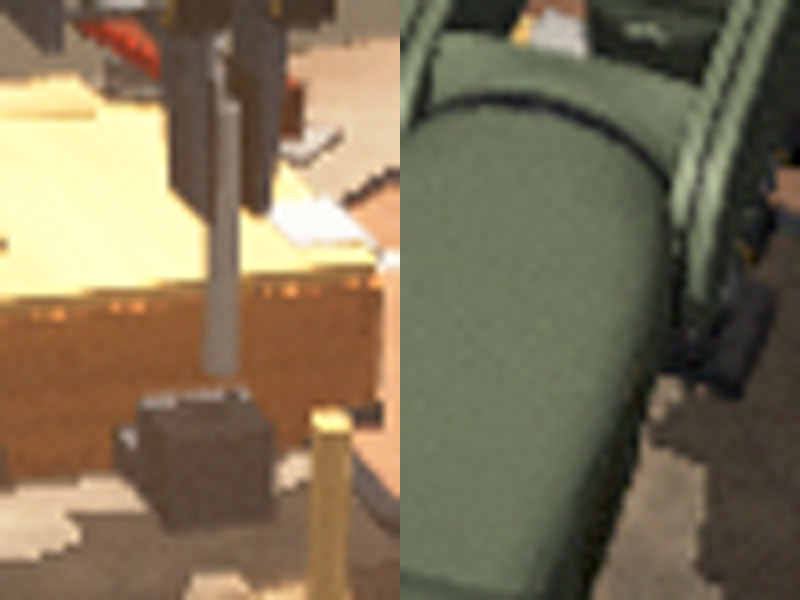

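The side view shows the pin upright and about over the block's bore (foot at (242,206) px). The arm hides the top view. I'll check that the arm has settled, then try a gentle descent while watching the force.

```bash
python3 - <<'E'
from h import *
for i in range(3):
    imaging.read_camera("side");imaging.read_camera("side"); to([.5830,-.0143,.108],-9.7)
E
```

```text
t 8.45 tcp [ 0.5859 -0.0151  0.1245] rot [ 3.1397e+00 -3.0000e-04  1.4031e+00] F [ 0.2 -0.4 -1.6] w 0.0133 | shift [ 0.03 -0.31  1.65] spin 0.1
t 8.55 tcp [ 0.5856 -0.015   0.124 ] rot [ 3.1406e+00 -2.0000e-04  1.4033e+00] F [-0.  -0.5 -1.2] w 0.0138 | shift [ 0.03 -0.27  1.6 ] spin 0.1
t 8.65 tcp [ 0.5855 -0.015   0.1237] rot [ 3.1412e+00 -1.0000e-04  1.4033e+00] F [-0.8 -0.4 -1.1] w 0.0133 | shift [ 0.03 -0.26  1.57] spin 0.1
```

Call:
jog_arm --plan '[[[0,0,-0.2,0.8,0],[0,0,-0.2,1.2,0],[0,0,-0.2,1.4,0],[0,0,-0.2,1.6,0],[0,0,-0.2,1.7,0],[0,0,-0.2,1.7,0],[0,0,-0.2,1.7,0]]]'

```text
clock: 9.35
eef_pos: [0.5832, -0.0147, 0.1064]
ee_rot: [-3.141, -0.0, 1.403]
force: [-0.7, 0.8, -1.7]
grip_width: 0.0132
```

```bash
python3 -c "
from h import *
to([.5830,-.0143,.108],-9.7)"
```

```text
t 9.35 tcp [ 0.5832 -0.0147  0.1064] rot [-3.1409e+00 -1.0000e-04  1.4030e+00] F [-0.7  0.8 -1.7] w 0.0132 | shift [ 0.03 -0.02 -0.16] spin 0.1
```

Call:
jog_arm --plan '[[[0,0,0,0.2,0],[0,0,0,0.3,0],[0,0,0,0.4,0],[0,0,0,0.4,0]]]'

```text
clock: 9.75
eef_pos: [0.5831, -0.0146, 0.1023]
ee_rot: [-3.141, -0.0, 1.403]
force: [-1.3, 0.7, -0.9]
grip_width: 0.0135
```

Call:
jog_arm --plan '[[[0,0,0,0.2,0],[0,0,0,0.4,0],[0,0,0,0.6,0],[0,0,0,0.6,0]]]'

```text
clock: 10.15
eef_pos: [0.5832, -0.0147, 0.096]
ee_rot: [-3.141, -0.0, 1.403]
force: [-1.5, 1.3, -2.4]
grip_width: 0.0134
```

Call:
jog_arm --plan '[[[0,0,0,0.3,0],[0,0,0,0.6,0],[0,0,0,0.9,0],[0,0,0,1.2,0],[0,0,0,1.4,0],[0,0,0,1.4,0]]]'

```text
clock: 10.75
eef_pos: [0.5832, -0.0147, 0.0819]
ee_rot: [-3.141, -0.0, 1.403]
force: [-2.0, 0.8, -2.8]
grip_width: 0.0137
```

Call:
jog_arm --plan '[[[0,0,0,0.2,0],[0,0,0,0.3,0],[0,0,0,0.4,0],[0,0,0,0.5,0],[0,0,0,0.5,0]]]'

```text
clock: 11.25
eef_pos: [0.5834, -0.0147, 0.0783]
ee_rot: [3.142, -0.0, 1.403]
force: [-5.1, 1.7, 6.2]
grip_width: 0.0133
```

The pin reached the bottom at the expected height (TCP 78.3 mm, upward force rising). I'll release it.

Call:
jog_arm --plan '[[[5,0,0,0,0],[5,0,0,0,0],[5,0,0,0,0],[5,0,0,0,0],[5,0,0,0,0],[5,0,0,0,0]]]'

```text
clock: 11.85
eef_pos: [0.5836, -0.0148, 0.0774]
ee_rot: [3.141, -0.0, 1.403]
force: [-0.4, -0.3, -0.3]
grip_width: 0.0502
```

```bash
python3 -c "
from h import *
to([.5832,-.0147,.16],-9.7)"
```

```text
t 11.85 tcp [ 0.5836 -0.0148  0.0774] rot [ 3.1412 -0.      1.4031] F [-0.4 -0.3 -0.3] w 0.0502 | shift [ 0.01 -0.04 -8.26] spin 0.1
```

Call:
jog_arm --plan '[[[5,0,0,-3,0],[5,0,0,-7,0],[5,0,0,-11,0],[5,0,0,-11,0],[5,0,0,-11,0],[5,0,0,-11,0]]]'

```text
clock: 12.45
eef_pos: [0.5825, -0.0147, 0.1861]
ee_rot: [-3.139, 0.0, 1.403]
force: [-0.1, 1.2, -0.0]
grip_width: 0.0505
```

```bash
python3 -c "
from h import *
to([.543,.144,.19],-9.7)"
```

```text
t 12.45 tcp [ 0.5825 -0.0147  0.1861] rot [-3.1390e+00  3.0000e-04  1.4031e+00] F [-0.1  1.2 -0. ] w 0.0505 | shift [14.99 -6.54 -0.38] spin 0.1
```

Call:
jog_arm --plan '[[[5,15,-6.5,0,0],[5,15,-6.5,0,0],[5,15,-6.5,0,0],[5,15,-6.5,0,0],[5,15,-6.5,0,0],[5,15,-6.5,0,0],[5,15,-6.5,3,0],[5,15,-6.5,3,0]]]'

```text
clock: 13.25
eef_pos: [0.5423, 0.1416, 0.1541]
ee_rot: [-3.135, 0.004, 1.401]
force: [-0.7, -0.5, 0.4]
grip_width: 0.0502
```

```bash
python3 - <<'E'
from h import *
im=imaging.read_camera("side")[:,:,::-1]
to([.543,.144,.1],-9.7)
a=cv2.resize(im[130:205,185:235],(400,600),interpolation=cv2.INTER_CUBIC);b=cv2.resize(im[155:230,215:265],(400,600),interpolation=cv2.INTER_CUBIC)
cv2.imwrite("pics/han.png",np.hstack([a,b]))
E
```

```text
t 13.3 tcp [0.5434 0.142  0.1558] rot [-3.1373e+00  2.3000e-03  1.4009e+00] F [-0.3  0.3  0.7] w 0.0496 | shift [ 0.2  -0.05  5.58] spin -0.0
```

View pics/han.png

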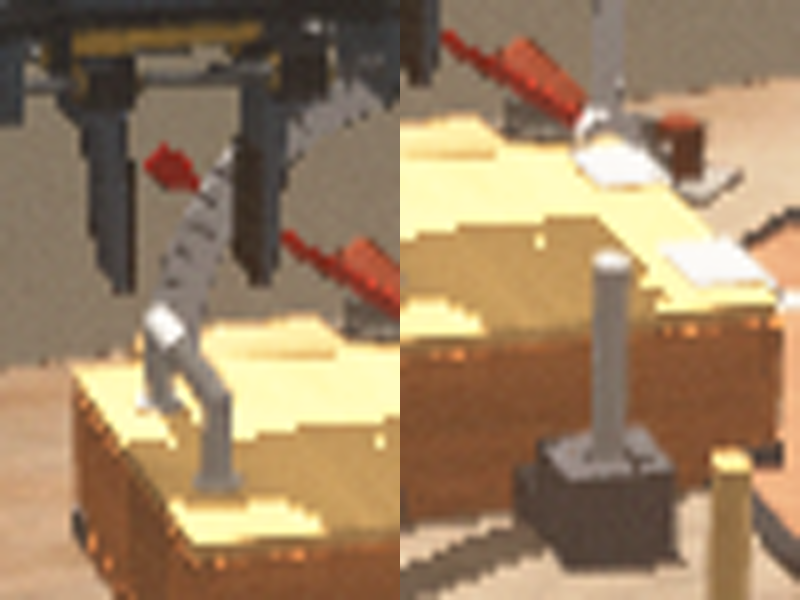

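The right crop shows the steel pin upright in the block (top at (612,262), base at (607,450)). In the left crop the open jaws straddle the bar. I'll descend and grip.

Call:
jog_arm --plan '[[[5,0.2,0,3,0],[5,0.2,0,5.4,0],[5,0.2,0,5.4,0],[5,0.2,0,5.4,0],[0,0.2,0,5.4,0],[0,0.2,0,5.4,0],[0,0.2,0,5.4,0],[0,0.2,0,5.4,0]]]' --grip_force 25

```text
clock: 14.1
eef_pos: [0.545, 0.1461, 0.1042]
ee_rot: [3.141, -0.001, 1.403]
force: [0.3, -1.2, -0.5]
grip_width: 0.0207
```

Call:
jog_arm --plan '[[[0,0,0,0,0],[0,0,0,0,0],[0,0,0,0,0],[0,0,0,0,0],[0,0,0,0,0]]]'

```text
clock: 14.6
eef_pos: [0.545, 0.146, 0.1037]
ee_rot: [3.141, -0.0, 1.403]
force: [0.8, 0.7, 2.6]
grip_width: 0.0136
```

```bash
python3 -c "
from h import *
to([.543,.144,.1],-9.7)"
```

```text
t 14.6 tcp [0.545  0.146  0.1037] rot [ 3.1409e+00 -4.0000e-04  1.4028e+00] F [0.8 0.7 2.6] w 0.0136 | shift [-0.23 -0.17  0.37] spin 0.1
```

Call:
jog_arm --plan '[[[0,0,0.23,-0.74,0],[0,0,0.5,-1.48,0],[0,0,0.8,-2.19,0],[0,0,1.13,-2.9,0],[0,0,1.51,-3.58,0],[0,0,1.91,-4.25,0],[0,0,1.91,-4.25,0],[0,0,1.91,-4.25,0]]]'

```text
clock: 15.4
eef_pos: [0.5624, 0.1428, 0.1459]
ee_rot: [-3.139, 0.0, 1.403]
force: [-3.7, 1.8, -3.7]
grip_width: 0.0137
```

```bash
python3 -c "
from h import *
to([.545,.146,.1037],-9.7)"
```

```text
t 15.4 tcp [0.5624 0.1428 0.1459] rot [-3.1392e+00  3.0000e-04  1.4029e+00] F [-3.7  1.8 -3.7] w 0.0137 | shift [ 0.03 -1.76  4.23] spin 0.1
```

Call:
jog_arm --plan '[[[0,0,0.44,-0.65,0],[0,0,0.91,-1.26,0],[0,0,1.41,-1.86,0],[0,0,1.94,-2.43,0],[0,0,2.5,-2.98,0],[0,0,2.5,-2.98,0],[0,0,2.5,-2.98,0],[0,0,2.5,-2.98,0]]]'

```text
clock: 16.2
eef_pos: [0.5852, 0.1386, 0.1765]
ee_rot: [-3.135, 0.001, 1.403]
force: [-11.0, 1.2, 0.9]
grip_width: 0.0133
```

```bash
python3 - <<'E'
from h import *
im=imaging.read_camera("side")[:,:,::-1];t=imaging.read_camera("top")[:,:,::-1]
imaging.read_camera("side");imaging.read_camera("side")
to([.545,.146,.1037],-9.7)
cv2.imwrite("pics/side_l1.png",im)
a=cv2.resize(im[120:210,185:269],(560,600),interpolation=cv2.INTER_CUBIC);b=cv2.resize(t[130:220,140:176],(240,600),interpolation=cv2.INTER_CUBIC)
cv2.imwrite("pics/lid1.png",np.hstack([a,b]))
E
```

```text
t 16.4 tcp [0.5852 0.1386 0.1765] rot [-3.1352e+00  1.2000e-03  1.4031e+00] F [-9.8  1.6  0.7] w 0.0134 | shift [ 0.07 -4.04  7.3 ] spin 0.1
```

View pics/lid1.png

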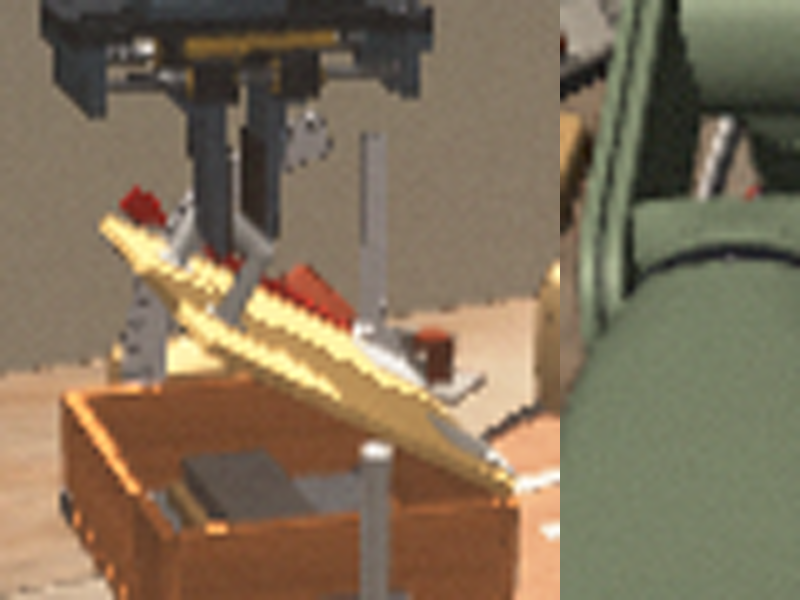

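The side crop shows the lid raised: front-left corner at (100,215), tip of the red pointer still above the lid edge at about (125,200). The steel pin is still standing. Next I'll fit the case pose and get both angles in the same picture.

```bash
cat > fit.py <<'E'
from h import *
from scipy.optimize import least_squares
def pc(u,v,ox,oy,s): return (ox+(u+.5)/s-.5, oy+(v+.5)/s-.5)
A=lambda u,v:pc(u,v,150,137,400/108);C=lambda u,v:pc(u,v-300,185,132,4)
H=np.array([.085,0,.075])
def lidp(x,y,z,th): # x from hinge (neg front), z from midplane
    c,s=np.cos(th),np.sin(th);return H+[x*c+z*s,y,-x*s+z*c]
def world(q,X):
    c,s=np.cos(q[2]),np.sin(q[2]);return np.array([q[0]+c*X[0]-s*X[1],q[1]+s*X[0]+c*X[1],X[2]])
F,B=-.175,.005
obs=[("side",C(100,563),lidp(F,-.11,.005,0)),("side",C(311,545),lidp(B,-.11,.005,0)),("side",C(37,477),lidp(F,.11,.005,0)),
 ("top",A(250,299),lidp(F,-.11,.005,0)),("top",A(318,138),lidp(B,-.11,.005,0)),("top",A(28,220),lidp(F,.11,.005,0)),("top",A(105,65),lidp(B,.11,.005,0)),
 ("top",A(90,206),lidp(-.15,.05,.042,0)),("top",A(203,248),lidp(-.15,-.05,.042,0)),("side",C(80,450),lidp(-.15,.05,.049,0)),("side",C(107,490),lidp(-.15,-.05,.046,0))]
off=lambda q,c:q[3:5] if c=="side" else q[5:7]
def res(q): return np.r_[np.concatenate([proj(c,world(q,X))+off(q,c)-p for c,p,X in obs]),np.array(q[3:7])]
q=least_squares(res,[.6075,.133,-.17,0,0,0,0],loss="soft_l1").x
E
python3 - <<'E'
from fit import *
print(q.round(4),res(q).round(2))
px=lambda X:proj("side",world(q,X))+q[3:5]
tip=np.array(C(73,372))
for a in(.5,.55,.6,.65,.7):
    print(a,"tip",px(lidp(-.16,.123,0,a)).round(1),px(lidp(-.16,.123,.002,a)).round(1),"lidFL",px(lidp(F,.11,.005,a)).round(1),"FR top",px(lidp(F,-.11,.005,a)).round(1),"FRbot",px(lidp(F,-.11,-.005,a)).round(1))
print("tip seen",tip, "L crop FL", 185+100/6.667,120+215/6.667)
im=cv2.imread("pics/side_l1.png")
S=7;x0,y0=190,135;v=cv2.resize(im[y0:y0+85,x0:x0+80],None,fx=S,fy=S,interpolation=cv2.INTER_CUBIC)
v=np.hstack([v,v[:, :240].copy()])
def line(X,Y,col):
    f=lambda X:tuple(int(round(k)) for k in ((px(X)-[x0,y0]+.5)*S))
    cv2.line(v,f(X),f(Y),col,1,cv2.LINE_AA)
for th,col in((.5,(255,0,0)),(.55,(0,255,0)),(.6,(255,0,255))):
    P4=[lidp(F,.11,.005,th),lidp(F,-.11,.005,th),lidp(B,-.11,.005,th),lidp(B,.11,.005,th)]
    for i in range(4): line(P4[i],P4[(i+1)%4],col)
line(H+[0,.123,0],lidp(-.16,.123,0,.6),(255,255,0))
cv2.imwrite("pics/ov1.png",v)
E
```

```text
[ 0.6081  0.1351 -0.1749 -0.3212  0.8351  0.0404 -0.2965] [-0.41  0.41  0.83 -0.6  -0.31  0.31 -0.65  1.71  0.58 -0.82  0.    1.29
  0.53 -1.38  0.52  0.75 -2.58 -0.62 -0.17 -0.44  0.59 -0.43 -0.32  0.84
  0.04 -0.3 ]
0.5 tip [202.  154.8] [202.2 154.3] lidFL [199.8 152.8] FR top [216.4 171.8] FRbot [215.  174.6]
0.55 tip [203.1 152.8] [203.3 152.3] lidFL [201.  150.7] FR top [217.9 169.4] FRbot [216.2 172.2]
0.6 tip [204.2 150.9] [204.6 150.4] lidFL [202.4 148.6] FR top [219.4 167. ] FRbot [217.7 169.7]
0.65 tip [205.5 149. ] [205.9 148.6] lidFL [203.9 146.5] FR top [221.1 164.7] FRbot [219.2 167.4]
0.7 tip [206.9 147.2] [207.2 146.7] lidFL [205.4 144.5] FR top [222.9 162.5] FRbot [220.8 165. ]
tip seen [202.875 149.625] L crop FL 199.99925003749811 152.24838758062097
```

View pics/ov1.png

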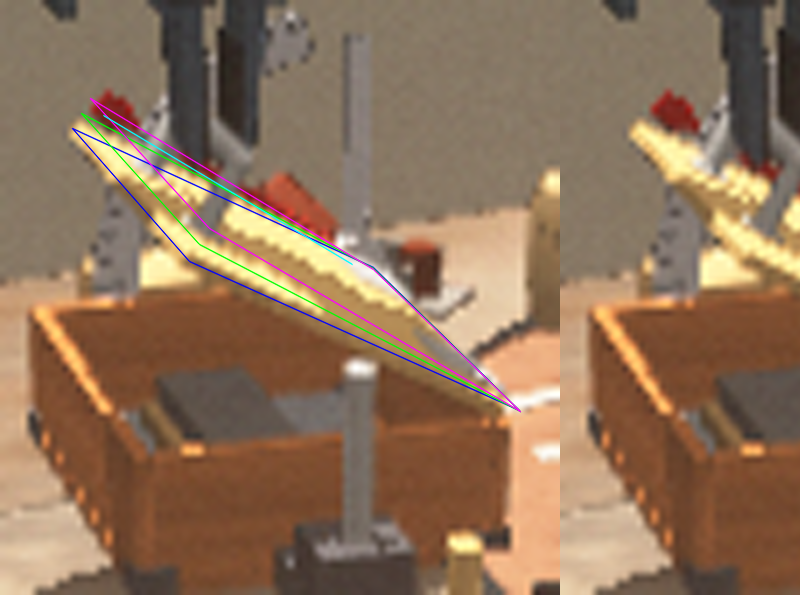

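```bash
cat > ang.py <<'E'
from fit import *
def plane(c,pts,yc):
    R,t=D[c];o=-R.T@t;Ki=np.linalg.inv(K[c]);cy,sy=np.cos(q[2]),np.sin(q[2]);n=np.array([-sy,cy,0]);ex=np.array([cy,sy,0]);o0=np.array([q[0],q[1],0])
    out=[]
    for p in pts:
        d=R.T@Ki@np.r_[np.array(p)-off(q,c),1];X=o+d*(yc-n@(o-o0))/(n@d);out.append([ex@(X-o0)-.085,X[2]-.075])
    out=np.array(out);return np.hypot(*out.T),np.arctan2(out[:,1],-out[:,0])
def red(im):
    b,g,r=[im[:,:,i].astype(int) for i in range(3)];return (r>90)&(r>1.8*g)&(r>1.8*b)
def pointer(c,im,box):
    m=red(im);x0,y0,x1,y1=box;v,u=np.nonzero(m[y0:y1,x0:x1]);r,a=plane(c,np.c_[u+x0,v+y0],.123)
    for lo,hi in((.03,.06),(.06,.09),(.09,.11),(.11,.13),(.13,.145),(.145,.155),(.155,.175)):
        k=(r>lo)&(r<hi)
        if k.sum(): print(c,lo,hi,k.sum(),"ang mean %.3f med %.3f min %.3f max %.3f"%(a[k].mean(),np.median(a[k]),a[k].min(),a[k].max()))
E
python3 - <<'E'
from ang import *
s0,t0,s1=[cv2.imread(f"pics/{n}.png") for n in("side0","top0","side_l1")]
pointer("side",s0,(195,140,245,175));pointer("top",t0,(148,145,180,185));pointer("side",s1,(195,140,245,175))
px=lambda X:proj("side",world(q,X))+q[3:5]
print("pivot model",px(H+[0,.123,0]),"BL",px(lidp(B,.11,.005,0)))
for nm in("side",):
  for l in("lid","pointer"):
    for d in imaging.masks_of(nm,l)[:1]:
        m=d["region"];print(l,d["confidence"],m.sum())
        v,u=np.nonzero(m);print(u.min(),u.max(),v.min(),v.max())
        if l=="lid":
            cols=range(u.min(),u.max(),3);print([(c,int(v[u==c].min()),int(v[u==c].max())) for c in cols if (u==c).any()])
        else: print(plane("side",np.c_[u,v],.123)[1].mean())
E
```

```text
side 0.03 0.06 44 ang mean 0.822 med 0.820 min 0.585 max 1.095
side 0.06 0.09 20 ang mean 0.695 med 0.658 min 0.599 max 0.921
side 0.09 0.11 9 ang mean 0.632 med 0.635 min 0.599 max 0.667
side 0.11 0.13 2 ang mean 0.640 med 0.640 min 0.626 max 0.653
side 0.13 0.145 3 ang mean 0.619 med 0.616 min 0.603 max 0.637
side 0.145 0.155 8 ang mean 0.630 med 0.627 min 0.599 max 0.663
side 0.155 0.175 12 ang mean 0.628 med 0.629 min 0.587 max 0.669
top 0.03 0.06 4 ang mean 0.781 med 0.777 min 0.749 max 0.823
top 0.06 0.09 4 ang mean 0.723 med 0.722 min 0.712 max 0.736
top 0.09 0.11 2 ang mean 0.729 med 0.729 min 0.706 max 0.753
top 0.13 0.145 2 ang mean 0.671 med 0.671 min 0.655 max 0.687
top 0.145 0.155 2 ang mean 0.669 med 0.669 min 0.654 max 0.685
top 0.155 0.175 8 ang mean 0.681 med 0.682 min 0.627 max 0.711
side 0.03 0.06 39 ang mean 0.848 med 0.846 min 0.646 max 1.095
side 0.06 0.09 13 ang mean 0.728 med 0.689 min 0.616 max 0.921
side 0.09 0.11 6 ang mean 0.623 med 0.618 min 0.599 max 0.655
side 0.11 0.13 1 ang mean 0.626 med 0.626 min 0.626 max 0.626
side 0.13 0.145 3 ang mean 0.619 med 0.616 min 0.603 max 0.637
side 0.145 0.155 9 ang mean 0.624 med 0.624 min 0.579 max 0.663
side 0.155 0.175 12 ang mean 0.628 med 0.629 min 0.587 max 0.669
pivot model [239.84881778 172.2847215 ] BL [242.26659423 171.93492107]
lid 0.77 746
200 261 153 194
[(200, 154, 154), (203, 154, 158), (206, 155, 161), (209, 156, 165), (212, 153, 169), (215, 159, 173), (218, 161, 174), (221, 153, 176), (224, 156, 177), (227, 165, 178), (230, 166, 179), (233, 168, 181), (236, 170, 182), (239, 171, 184), (242, 173, 186), (245, 175, 187), (248, 178, 188), (251, 182, 190), (254, 185, 191), (257, 187, 193), (260, 190, 194)]
pointer 0.56 19
204 208 149 153
0.6235248647284234
```

```bash
cat >> ang.py <<'E'
def slope(c,pts,yc):
    r,a=plane(c,pts,yc);x,z=-r*np.cos(a),r*np.sin(a)
    vx,vz,x0,z0=cv2.fitLine(np.c_[x,z].astype(np.float32),cv2.DIST_HUBER,0,.001,.001).ravel();th=-np.arctan(vz/vx)
    d0=z0+np.tan(th)*x0;return "slope %.3f perp.off at hinge %.4f mean ang %.3f"%(th,d0*np.cos(th),a.mean())
def lidedges(m):
    v,u=np.nonzero(m);top=[];bot=[]
    for k in range(u.min(),u.max()+1):
        if (u==k).any(): top.append((k,v[u==k].min()-.5));bot.append((k,v[u==k].max()+.5))
    return np.array(top),np.array(bot)
E
python3 - <<'E'
from ang import *
from scipy import stats
def lidmask(im):
    hsv=cv2.cvtColor(im,cv2.COLOR_BGR2HSV);return hsv
s0=cv2.imread("pics/side0.png")
im=imaging.read_camera("side")[:,:,::-1].copy();cv2.imwrite("pics/side_l2.png",im)
ms=imaging.masks_of("side","lid");t,b=lidedges(ms[0]["region"])
k=((t[:,0]>=225)&(t[:,0]<=244))|((t[:,0]>=203)&(t[:,0]<=209));print("L top",slope("side",t[k],.11));
k=(b[:,0]>=219)&(b[:,0]<=257);print("R bot",slope("side",b[k],-.11))
for nm,i in(("s0",s0),("now",im)):
    m=red(i);v,u=np.nonzero(m[140:175,195:245]);p=np.c_[u+195,v+140];r,a=plane("side",p,.123)
    k=(r>.08)&(r<.18)&(abs(a-.63)<.08);print(nm,"pointer",slope("side",p[k],.123),k.sum())
# shut lid check, pixel picks from crop: near top edge FR-BR, near bottom
print("shut R top",slope("side",[C(100,563),C(311,545)],-.11))
E
python3 -c "
from h import *
to([.545,.146,.1037],-9.7)"
```

```text
L top slope 0.498 perp.off at hinge 0.0078 mean ang 0.952
R bot slope 0.503 perp.off at hinge -0.0017 mean ang 0.474
s0 pointer slope 0.621 perp.off at hinge 0.0010 mean ang 0.629 38
now pointer slope 0.623 perp.off at hinge 0.0001 mean ang 0.624 32
shut R top slope 0.017 perp.off at hinge 0.0032 mean ang 1.101
t 16.6 tcp [0.5852 0.1386 0.1765] rot [-3.1353e+00  1.2000e-03  1.4031e+00] F [-10.9   1.1   1.1] w 0.0134 | shift [ 0.07 -4.04  7.3 ] spin 0.1
```

By line slopes in the same picture, the lid is at about 0.50 and the pointer at about 0.62. I'm pressing radially inward by about 8 N, so the next step relaxes that while rising.

Call:
jog_arm --plan '[[[0,0,0,0,0],[0,0,0,0,0],[0,0,0.1,-0.3,0],[0,0,0.3,-0.6,0],[0,0,0.45,-0.85,0],[0,0,0.6,-1.1,0],[0,0,0.6,-1.1,0],[0,0,0.6,-1.1,0]]]' --grip_force 40

```text
clock: 17.4
eef_pos: [0.5949, 0.1368, 0.1861]
ee_rot: [3.14, 0.001, 1.403]
force: [3.4, -1.0, -15.2]
grip_width: 0.013
```

```bash
cat > look.py <<'E'
from ang import *
import sys
im=imaging.read_camera("side")[:,:,::-1].copy();cv2.imwrite(f"pics/{sys.argv[1]}.png",im)
t,b=lidedges(imaging.masks_of("side","lid")[0]["region"])
k=((t[:,0]>=228)&(t[:,0]<=244));print("L top",slope("side",t[k],.11));
k=(b[:,0]>=222)&(b[:,0]<=257);print("R bot",slope("side",b[k],-.11))
v,u=np.nonzero(red(im)[140:175,195:245]);p=np.c_[u+195,v+140];r,a=plane("side",p,.123)
k=(r>.08)&(r<.18)&(abs(a-.63)<.08);print("pointer",slope("side",p[k],.123),k.sum())
k=(r>.14)&(r<.18);print("tip ang",a[k].mean(),k.sum())
to([.545,.146,.1037],-9.7)
E
python3 look.py side_l3
```

```text
L top slope 0.599 perp.off at hinge 0.0017 mean ang 0.093
R bot slope 0.617 perp.off at hinge -0.0017 mean ang 0.591
pointer slope 0.610 perp.off at hinge 0.0083 mean ang 0.663 4
tip ang 0.6626020971547937 4
t 17.5 tcp [0.5949 0.1368 0.1861] rot [3.1404e+00 1.1000e-03 1.4030e+00] F [  3.   -2.5 -16.1] w 0.0129 | shift [ 0.08 -5.08  8.23] spin 0.1
```

Call:
jog_arm --plan '[[[0,0,0.05,0.05,0],[0,0,0.1,0.1,0],[0,0,0.1,0.1,0],[0,0,0.1,0.1,0]]]'

```text
clock: 17.9
eef_pos: [0.5946, 0.137, 0.1858]
ee_rot: [-3.141, 0.001, 1.403]
force: [-1.7, -4.3, -11.3]
grip_width: 0.0132
```

```bash
python3 look.py side_l4; python3 - <<'E'
from ang import *
v=cv2.imread("pics/side_l4.png");S=8;x0,y0=190,137
v=np.hstack([cv2.resize(v[y0:y0+60,x0:x0+80],None,fx=S,fy=S,interpolation=cv2.INTER_CUBIC)])
cv2.imwrite("pics/ov2.png",v)
E
```

```text
L top slope 0.622 perp.off at hinge 0.0053 mean ang 0.868
R bot slope 0.608 perp.off at hinge -0.0041 mean ang 0.543
pointer slope 0.670 perp.off at hinge -0.0015 mean ang 0.660 5
tip ang 0.660144257905916 5
t 18.0 tcp [0.5947 0.137  0.1859] rot [-3.1410e+00  1.0000e-03  1.4031e+00] F [ -1.4  -5.2 -10.8] w 0.0131 | shift [ 0.07 -5.04  8.22] spin 0.1
```

View pics/ov2.png

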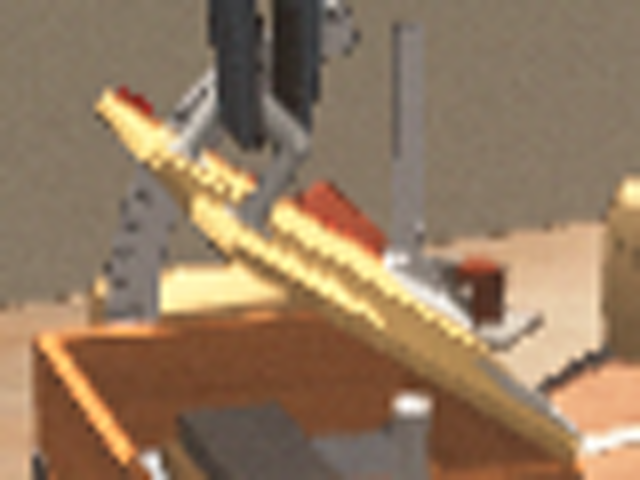

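```bash
python3 - <<'E'
from ang import *
px=lambda X:proj("side",world(q,X))+q[3:5]
for dth in(-.04,-.02,0,.02,.04):
    # apparent pointer-plane angle of lid top-left edge at x=-.155
    r,a=plane("side",[px(lidp(-x,.11,.005,.62+dth)) for x in(.15,.16,.17)],.123);print("dth",dth,"edge appears at r",r.round(3),"ang-alpha",(a-.62).round(3))
for n in("side0","side_l1","side_l3","side_l4"):
    im=cv2.imread(f"pics/{n}.png").astype(float)
    # redness subpixel: fraction by r-g
    w=np.clip((im[:,:,2]-im[:,:,1]-25)/75,0,1)
    v,u=np.mgrid[143:160,198:214];p=np.c_[u.ravel(),v.ravel()];r,a=plane("side",p,.123);ww=w[143:160,198:214].ravel()
    k=(r>.14)&(r<.18)&(abs(a-.63)<.12)
    h=np.histogram(a[k],np.arange(.53,.76,.02),weights=ww[k])[0];print(n,h.round(1),"cent",(a[k]*ww[k]).sum()/ww[k].sum(),ww[k].sum())
print(cv2.imread("pics/side_l4.png")[146:156,200:212,::-1].tolist().__str__()[:0])
im=cv2.imread("pics/side_l4.png")
for rr in range(146,156): print(rr,[tuple(int(c) for c in im[rr,cc,::-1]) for cc in range(201,211)])
E
```

```text
dth -0.04 edge appears at r [0.145 0.155 0.165] ang-alpha [-0.015 -0.017 -0.018]
dth -0.02 edge appears at r [0.145 0.155 0.165] ang-alpha [0.006 0.004 0.002]
dth 0 edge appears at r [0.145 0.155 0.165] ang-alpha [0.026 0.025 0.023]
dth 0.02 edge appears at r [0.145 0.155 0.165] ang-alpha [0.047 0.045 0.044]
dth 0.04 edge appears at r [0.145 0.155 0.165] ang-alpha [0.068 0.066 0.065]
side0 [0.  0.  1.6 3.8 4.2 4.9 4.2 0.5 0.  0.  0. ] cent 0.6278047861233982 19.08
side_l1 [0.7 0.5 1.6 4.  4.6 5.3 4.6 0.3 0.  0.  0. ] cent 0.6223813526519758 21.88
side_l3 [0.4 0.3 0.4 0.4 0.1 3.3 4.6 0.3 0.  0.  0. ] cent 0.6379323820053333 9.959999999999999
side_l4 [0.4 0.3 0.5 0.5 0.3 4.1 4.6 0.4 0.  0.  0. ] cent 0.6376163516817678 11.186666666666667

146 [(134, 117, 97), (134, 118, 100), (133, 118, 101), (132, 117, 96), (133, 118, 99), (135, 121, 100), (134, 117, 102), (133, 120, 101), (136, 119, 100), (133, 119, 98)]
147 [(133, 120, 100), (133, 118, 99), (133, 118, 99), (136, 121, 103), (140, 107, 92), (134, 121, 102), (133, 117, 99), (136, 120, 100), (136, 120, 103), (136, 122, 103)]
148 [(132, 
[... 652 characters left out ...]
 115, 94)]
152 [(134, 121, 102), (132, 121, 100), (115, 94, 69), (236, 197, 120), (246, 218, 135), (254, 246, 171), (254, 241, 163), (247, 207, 130), (222, 146, 86), (194, 163, 121)]
153 [(131, 117, 99), (130, 116, 99), (135, 119, 101), (164, 131, 87), (241, 208, 129), (248, 221, 136), (254, 243, 166), (254, 241, 165), (253, 238, 158), (251, 236, 177)]
154 [(131, 120, 99), (132, 118, 98), (131, 117, 99), (132, 116, 99), (208, 167, 109), (245, 214, 131), (250, 227, 141), (254, 246, 175), (254, 240, 160), (251, 233, 171)]
155 [(134, 117, 102), (132, 119, 101), (135, 118, 101), (137, 121, 103), (137, 124, 106), (229, 190, 118), (248, 222, 139), (253, 240, 160), (250, 225, 140), (247, 222, 145)]
```

The view shows only the upper part of the red arrowhead above the lid's left edge, at (135,98). Slopes give lid about 0.615 and pointer about 0.622. The occlusion model says the lid is about 0.01 low, so I'll nudge it up slightly.

Call:
jog_arm --plan '[[[0,0,0.1,-0.04,0],[0,0,0.18,-0.09,0],[0,0,0.18,-0.09,0],[0,0,0.18,-0.09,0],[0,0,0.18,-0.09,0],[0,0,0.18,-0.09,0]]]'

```text
clock: 18.6
eef_pos: [0.5959, 0.1367, 0.1868]
ee_rot: [-3.14, 0.001, 1.403]
force: [-2.5, -4.4, -10.4]
grip_width: 0.013
```

```bash
python3 look.py side_l5; python3 - <<'E'
from ang import *
for n in("side_l4","side_l5"):
    im=cv2.imread(f"pics/{n}.png").astype(float)
    w=np.clip((im[:,:,2]-im[:,:,1]-25)/75,0,1)*(im[:,:,1]<130)
    v,u=np.mgrid[143:160,198:214];p=np.c_[u.ravel(),v.ravel()];r,a=plane("side",p,.123);ww=w[143:160,198:214].ravel()
    k=(r>.14)&(r<.18)&(abs(a-.63)<.12)
    print(n,np.histogram(a[k],np.arange(.53,.76,.02),weights=ww[k])[0].round(1),ww[k].sum())
imaging.read_camera("side");imaging.read_camera("side");print(robot.read_state()["qd"].round(4))
E
```

```text
L top slope 0.612 perp.off at hinge 0.0058 mean ang 0.898
R bot slope 0.618 perp.off at hinge -0.0032 mean ang 0.568
pointer slope 0.631 perp.off at hinge 0.0052 mean ang 0.665 3
tip ang 0.6647326010068847 3
t 18.7 tcp [0.5958 0.1367 0.1868] rot [-3.1396e+00  1.2000e-03  1.4032e+00] F [ -3.4  -4.9 -10. ] w 0.0131 | shift [ 0.08 -5.15  8.32] spin 0.1
side_l4 [0.  0.  0.  0.  0.  1.5 4.6 0.4 0.  0.  0. ] 6.493333333333333
side_l5 [0.  0.  0.  0.  0.  0.  3.6 0.4 0.  0.  0. ] 3.9466666666666663
[-0.0013 -0.0004 -0.0003 -0.0011  0.0004  0.0009]
```

Red now shows only above about 0.653, which is 0.025 above the pointer's centre. That is the offset predicted for a level lid. Next is a last overall look.

```bash
python3 - <<'E'
from h import *
for i in range(6): im=imaging.read_camera("side")[:,:,::-1].copy()
to([.545,.146,.1037],-9.7)
s0=cv2.imread("pics/side0.png")
d=np.abs(im.astype(int)-s0).max(2)>60
for n,(x,y,w,h) in dict(woodblack=(248,205,27,60),birch=(262,275,55,45),tape=(325,265,40,35),mask=(298,230,40,30)).items(): print(n,d[y:y+h,x:x+w].sum())
cv2.imwrite("pics/final.png",cv2.resize(im[125:325,180:420],(720,600),interpolation=cv2.INTER_CUBIC))
E
```

```text
t 19.1 tcp [0.5959 0.1367 0.1868] rot [-3.1397e+00  1.1000e-03  1.4031e+00] F [ -4.2  -4.6 -10.9] w 0.0132 | shift [ 0.07 -5.15  8.32] spin 0.1
woodblack 13
birch 0
tape 0
mask 0
```

View pics/final.png

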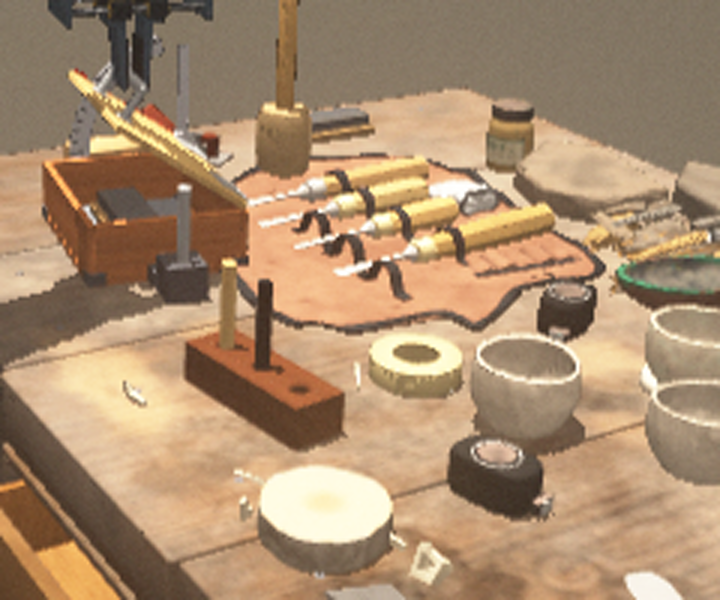

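The final view shows the steel pin upright in the block at (183,215). The wood and black pins are in the rack, the bystanders have not moved, and the lid is held level with the pointer. The arm is motionless, so I'm handing the job in.

```bash
python3 -c "
from station import robot
print(robot.sign_off(), robot.read_state()['clock'])"
```

```text
the job is handed in; nothing more can be done
the job is handed in; nothing more can be done
```

The steel pin is standing fully home in the bore and released. The gripper is holding the lid level with the red pointer, motionless. I handed the job in at about 19 s, and the sign-off gave no verdict.

- **Pin:** it touched bottom with the TCP at 78 mm, which puts its foot at about 10 mm as specified. The last picture still shows it upright in the block.
- **Lid:** my checks agree to about 0.01 rad.
  - Picture slopes put the lid at about 0.615 rad and the pointer at about 0.62.
  - The hand position gives about 0.614. That allows for about 4 mm that I inferred the bar had slid in the grip; without it the figure would be higher.
  - The part of the arrowhead still showing above the lid edge matches what a level lid should show.
- **Hold:** the grip is 40 N, and the tool feels about 12 N in all. Part of that is a slight sideways and radial preload, because my path was a little off the lid's true arc.
- **Less certain checks:** the arm hid the top camera's view of the pin, the bore and the pointer, so the final checks rest on the side camera and the arm's own readings. The lid now hides most of the pointer. The pointer read the same with the lid part-way up as at the start, and the tip still showing is where it was.
- **Other things:** picture comparison shows no change at the birch slice, tape measure or masking tape. There was only a small difference (13 pixels) in the patch with the wood and black pins; both look in place.

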